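# Load the crank spindle under the run-out gauge

### The job

Get the crank spindle ready for its run-out check: set the empty V-cradle down between the rails of the gauge bed, clear in front of the overhanging head and with its tail post towards the open end of the bed, and lay the spindle across both its V-grooves, sticking out about equally at both ends. Then slide the loaded cradle under the head, fully home against the end bar, and let go. Nothing may knock the head, and leave the other things on the bench where they are.

Things in the scene. Friction and masses are not known exactly. Their poses are not given: they have to be found in the camera images.
- bed (a point): Gauge, fixed: aluminium bed plate, two dark rails, end bar, overhanging head. This point: on the bed's upper face (6 mm above the bench), midway between the rails, straight below the head's centre. x runs along the rails, the slide-in direction; y across; z up. Open end at x = -260 mm. Rails: inner faces at y = +-65 mm, 10 mm wide, 12 mm high above the bed. Cradle home: its centre at x = 0.
- end_bar (a point): Middle of the end bar's near face, x = +45 mm from point bed, on the bed's upper face; same axes. The bar is 14 mm high above the bed and stops the cradle's base. Behind it, at x = +100 mm from point bed, stands the head's column, 32 mm thick, 181 mm high above the bed, with a hand knob on its +y side.
- head: The gauge's grey head, a block 60 mm (x) by 84 mm (y) by 40 mm high, its underside 82 mm above the bed's upper face. The body's origin lies on the bench below the head's centre, 6 mm under point bed; same axes as point bed.
- cradle: V-cradle, loose, about 0.5 kg. Origin: centre of the underside of its base plate, 90 mm (x) by 120 mm (y) by 10 mm thick (5 mm to spare at each rail). x points to its front, away from the tail; z up. Two dark V supports, 10 mm thick, stand at y = +-53 mm, 96 mm apart inside, their 90-degree grooves along y, tops 72 mm above the underside. A few newtons slide it along the bed.
- cradle_web (a point): Lifting web of the cradle: an upright bar 16 mm thick (y) and 84 mm long (x) down the middle of the base, from 10 to 35 mm above the underside. This point is its centre, 22 mm above the underside, within 15 mm of the centre of mass. Axes as the cradle.
- cradle_vee (a point): Where the middle of the spindle's axis lies when it is cradled: 65 mm above the cradle's underside, midway between the two V's. y runs along the grooves. Axes as the cradle. A cradled spindle's top is 77 mm above the underside, so it passes 5 mm below the head.
- cradle_tail (a point): Tail post of the cradle: an upright round post of 16 mm diameter, on a 24 mm wide, 10 mm thick tail arm, standing 105 mm behind the cradle's centre (along -x), its top 90 mm above the underside. This point is on its axis, 70 mm above the underside. Axes as the cradle.
- spindle_center (a point): Crank spindle, loose: a plain steel tube (solid to touch) of 24 mm diameter, 145 mm long, 0.16 kg, with dark bands near both ends, lying on the bench at the start. This point is its centre, on the axis; its y axis runs along the tube, x and z turn as it rolls.
- tub: Grease tub, 86 mm diameter, 64 mm high, bystander. Origin: centre of underside.
- carton: Cardboard parts box, 81x106x40 mm, bystander. Origin: centre of underside.
- bottle: White bottle, 42 mm diameter, 80 mm high, bystander. Origin: centre of underside.

How it is judged:
By the outcome, as a careful person would: the job done as asked, in the order asked, and still so for the second after the job is handed in, with the robot touching nothing.
It also fails if it takes over 69 s, if anything falls off the work surface, if the arm or the gripper's body presses on something with over 40 N, if the wrist force passes 120 N, or if a joint passes its speed limit or range.

### The arm

A 6-joint arm with a two-finger parallel gripper is mounted at the origin on a cart in front of the work surface, level with it; the furniture and walls round the work are solid. World frame = base frame: x ahead of the robot, y to its left, z up, the work surface at z = 0. Lengths are in m, angles in degrees, forces in N, time in s.
With the tool pointing down it reaches from about 0.4 to 0.825 m from the base axis. Payload 7 kg.
Tool frame: the origin (TCP) lies midway between the tips of the shut fingers; the grasp point (between the pads) lies 19 mm behind it; z points along the fingers, y is the line along which they close (so a half turn about z gives the same grasp; the last joint's range is limited). The gripper opens to 88 mm and grips with 3 to 60 N. Pads are 19 mm wide; open, the fingers measure 130 mm over their backs; the gripper's body (78 mm by 193 mm) begins 47 mm behind the grasp point.
Start: joints at [81.366, 20.546, 0.682, 0, -70.136, -16.507], TCP at [0.287, 0.611, 0.227] pointing down, gripper open.
Joint ranges: [-176.03, 176.03], [-82.01, 121.73], [-58.28, 71.71], [-173.87, 95.51], [-174.79, -0.11], [-173.66, 173.66]. Speed limits (degrees/s): [136.94, 136.94, 172.46, 180, 180, 180].

### API

Orientations are given as [roll, pitch, yaw] about the fixed x, y, z axes, in that order (R = Rz(yaw) Ry(pitch) Rx(roll)).
In Python, from plant import ctrl gives the robot as it stands.
- The arm moves only by the tool step_arm, never from a script. Its argument "rows" is a list of rows, each a list of 3 entries, a list of its own where there are three numbers: the closure, from 0 (fully open) to 1 (shut), then the shift along the world's x, y, z in mm, then the turn, a rotation vector about the world's x, y, z in rad. A call has exactly 5 rows; each row is the pose to reach, as a shift and turn from the pose commanded when the call began; what a row does not reach only later rows make up. A row lasts 1/12 s, in which the tool goes at most 41.7 mm and 7.16 degrees, less where a joint would pass 70% of its speed; a pose out of reach is approached as far as the arm can. A call with a gripper value outside its range is refused whole. The fingers move at their own pace and stop on an object; the grip force is fixed at half the most. Time passes only in rows, so rows that repeat a pose let the fingers close, or fill a call up. It gives the time, the measured TCP pose, the force, the opening and the grip force at its end, in the units of the state.
- ctrl.get_obs(): the state, without advancing time (a new reading comes with each control period).
- ctrl.snapshot(name): name is "scene" or "top"; returns the picture (420x560x3 uint8, red, green, blue); there is no depth.
- ctrl.camera_model(name): a dict with "intrinsics" (3x3 intrinsics, pixels), "R" (3x3) and "t" (3): a world point X has camera coordinates R X + t. Camera axes: x right, y down, z forward; pixel columns grow to the right and rows downward; lengths in m; the calibration is good to about 2 mm. A picture is of the moment at which its call begins. camera_model takes no time and is no camera call.
- ctrl.close_job(): hands the job in; it is judged then, once.
The state is a dict: "clock": time; "joint_pos": joint angles; "qvel": joint speeds; "tau": joint torques, N m; "tool_pos": TCP position; "orientation": TCP orientation; "force": force on the tool from outside, world axes, zero at the start; "moment": the same for the moment, N m; "opening": finger opening in m; "gripper_force": force on a finger pad.
Only numpy, scipy, OpenCV 4.12 (cv2) and the standard library are available. Lean on these libraries where they do the work, as an engineer would, in place of code of your own. Each camera call takes 0.05 s, during which the arm holds its last target. There are 200 camera calls.

## Working session

There is one attempt and no reset: what is moved stays moved. The work goes in short steps, Python scripts to look and compute and a tool call to move; the robot and the scene stay as the last step left them, time stands still between calls to the robot, and variables do not carry over. Pictures are saved under pics/ and viewed, at most 12 in all, crops included, and the job is handed in when it is done.

Besides the shell and the picture viewer there is one more tool, called after ">>>" as name(argument=value, ...) on one line, values as JSON. step_arm: Moves the arm, as the interface text tells. Its arguments: {"type":"object","properties":{"rows":{"type":"array"}},"required":["rows"]}

```bash
mkdir -p pics
python3 - <<'E'
from plant import ctrl
import cv2
for n in("scene","top"):
    cv2.imwrite(f"pics/{n}0.png",ctrl.snapshot(n)[:,:,::-1])
    m=ctrl.camera_model(n);print(n,m)
print(ctrl.get_obs())
E
```

```text
scene {'intrinsics': array([[510.36487801,   0.        , 278.79511181],
       [  0.        , 510.36487801, 212.10612373],
       [  0.        ,   0.        ,   1.        ]]), 'R': array([[ 0.53946531, -0.84196453, -0.00853842],
       [-0.34448931, -0.21144622, -0.91466803],
       [ 0.76831263,  0.49637307, -0.40411568]]), 't': array([-0.27751041,  0.25095144,  1.14509489])}
top {'intrinsics': array([[381.38571673,   0.        , 279.71133671],
       [  0.        , 381.38571673, 206.79600904],
       [  0.        ,   0.        ,   1.        ]]), 'R': array([[-0.02832588, -0.99958962,  0.00427144],
       [-0.99331188,  0.02766897, -0.11209793],
       [ 0.11193374, -0.00741815, -0.99368798]]), 't': array([4.12865475e-04, 5.57786894e-01, 9.32049531e-01])}
{'clock': 0.1, 'joint_pos': array([ 8.13671868e+01,  2.05885812e+01,  6.36912710e-01, -1.73577469e-02,
       -7.01349139e+01, -1.65058993e+01]), 'qvel': array([-0.00127651, -0.18882149,  0.04197917,  0.0005622 ,  0.00839549,
        0.08352006]), 'tau': array([-1.03484264e-03, -5.84167099e+01,  2.93749702e+01,  7.01545939e+00,
        1.01423595e-02, -5.01058003e-05]), 'tool_pos': array([0.28659717, 0.6106392 , 0.22568742]), 'orientation': array([ 1.79912349e+02, -8.95592812e-03, -2.51446163e+01]), 'force': array([0.41607206, 0.20340937, 0.20594698]), 'moment': array([-0.00392657,  0.04215202,  0.03417002]), 'gripper_force': 0.0, 'opening': 0.08741744777343827}
```

View pics/scene0.png

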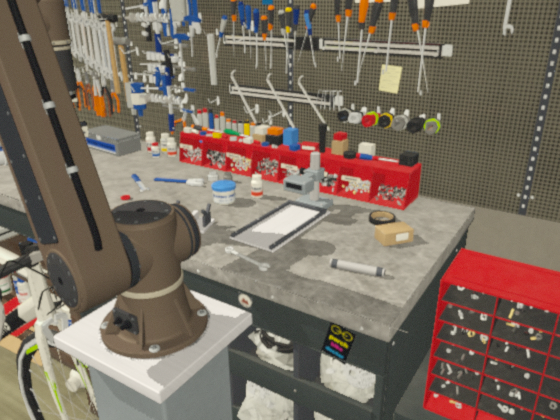

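View pics/top0.png

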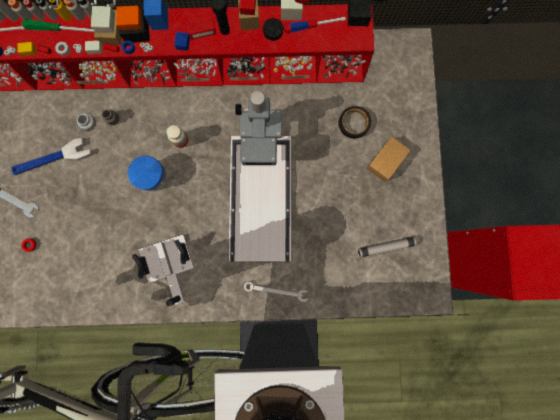

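The top view shows the bed at cols 230–292, rows 137–262 with the head at (259,150). The cradle is at (163,260) with its tail at (174,300), and the spindle runs from (360,252) to (414,242). I'll zoom in for pixel-level corners.

Run:
```python
import cv2,numpy as np
im=cv2.imread("pics/top0.png")
def crop(x0,y0,w,h,s):
    c=cv2.resize(im[y0:y0+h,x0:x0+w],None,fx=s,fy=s,interpolation=cv2.INTER_CUBIC)
    for i in range(0,w,10):
        cv2.line(c,(i*s,0),(i*s,6 if i%50 else 14),(0,0,255),1);
        if i%20==0: cv2.putText(c,str(x0+i),(i*s,22),0,.35,(0,0,255),1)
    for i in range(0,h,10):
        cv2.line(c,(0,i*s),(6,i*s),(0,0,255),1)
        if i%20==0: cv2.putText(c,str(y0+i),(8,i*s+4),0,.35,(0,0,255),1)
    return c
a=crop(125,225,75,85,6)
b=crop(350,220,75,50,4)
c=crop(220,90,80,180,3)
out=np.zeros((600,800,3),np.uint8)
out[:a.shape[0],:a.shape[1]]=a
out[:540,455:695]=c
cv2.imwrite("pics/z.png",out)
cv2.imwrite("pics/z2.png",crop(350,220,75,50,8))
```

```text
(no output)
```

View pics/z.png

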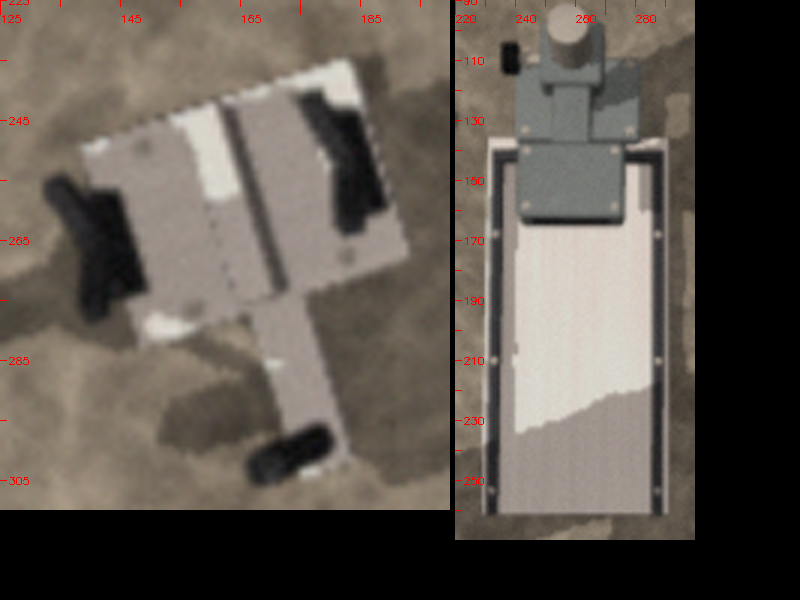

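View pics/z2.png

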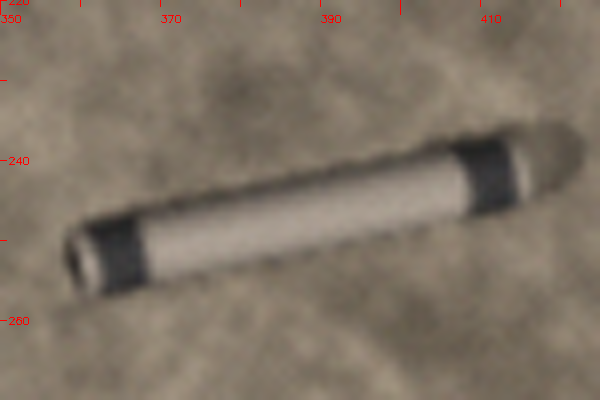

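The zoom gives cradle base corners near (138.3,249.7), (183.3,235), (193.3,267) and (148.3,283). The post top is near (169,303), and the spindle centre is near (387.5,247.2). Next step is to fit the poses.

```bash
cat > h.py <<'E'
import numpy as np
from scipy.optimize import least_squares
from plant import ctrl
def proj(P,n="top"):
    m=ctrl.camera_model(n); c=np.atleast_2d(P)@m["R"].T+m["t"]; q=c@m["intrinsics"].T
    return q[:,:2]/q[:,2:]
def place(v,pts,z0):
    c,s=np.cos(v[2]),np.sin(v[2]); p=np.array(pts,float)/1000
    return np.c_[v[0]+c*p[:,0]-s*p[:,1],v[1]+s*p[:,0]+c*p[:,1],p[:,2]+z0]
def fit(pts,px,z0,g,n="top"):
    px=np.array(px,float)
    r=least_squares(lambda v:(proj(place(v,pts,z0),n)-px).ravel(),g,loss="soft_l1",x_scale=[.1,.1,.1])
    return r.x,np.round(r.fun.reshape(-1,2),1)
E
python3 - <<'E'
from h import *
B=[[-260,75,12],[-260,65,12],[-260,-65,12],[-260,-75,12],[45,65,14],[45,-65,14],[-30,42,122],[-30,-42,122],[30,42,122],[30,-42,122]]
X=[(487,514),(498,514),(653,514),(663,514),(503,163),(652,163),(518,214),(624,214),(518,141),(624,141)]
v,r=fit(B,[(220+(a-455)/3,90+b/3) for a,b in X],.006,[.75,.05,0]);print("bed",v[:2],np.degrees(v[2]),r.tolist())
C=[[45,60,10],[45,-60,10],[-45,-60,10],[-45,60,10],[-105,0,90],[42,-8,35],[-42,-8,35]]
X=[(80,148),(350,60),(410,252),(140,348),(262,470),(222,105),(270,292)]
w,r=fit(C,[(125+a/6,225+b/6) for a,b in X],0,[.45,.3,.3]);print("cradle",w[:2],np.degrees(w[2]),r.tolist())
S=[[0,72.5,12],[0,-72.5,12]]
s,r=fit(S,[(350+76/8,220+263/8),(350+524/8,220+171/8)],0,[.45,-.3,0]);print("sp",s[:2],np.degrees(s[2]),r.tolist())
E
```

```text
bed [0.68161711 0.03035363] -1.6679669594934368 [[-0.3, 0.2], [-0.0, 0.2], [-0.1, 0.2], [0.5, 0.2], [-0.1, -1.1], [0.1, -1.0], [-0.7, 0.7], [0.5, 0.7], [-0.4, -0.4], [0.5, -0.3]]
cradle [0.43537915 0.2774535 ] 16.80159114074235 [[-0.1, -0.4], [0.0, -0.6], [0.3, 1.2], [-0.3, 0.4], [0.0, -0.2], [-0.8, -0.7], [0.9, 0.6]]
sp [ 0.4486798  -0.28734537] 9.824874363557083 [[0.3, -0.1], [-0.3, 0.1]]
```

>>> step_arm(rows=[[0.6,[13,-30,-9],[0,0,0.07]],[0.6,[28,-62,-18],[0,0,0.15]],[0.6,[43,-97,-28],[0,0,0.22]],[0.6,[59,-132,-39],[0,0,0.29]],[0.6,[75,-167,-50],[0,0,0.365]]])

```text
clock: 0.52
tool_pos: [0.3619, 0.4422, 0.1758]
orientation: [180.0, 0.0, -4.0]
force: [1.1, 0.5, -0.5]
opening: 0.0597
gripper_force: 0.0
```

>>> step_arm(rows=[[0.6,[16,-35,-10],[0,0,0.08]],[0.6,[32,-71,-20],[0,0,0.16]],[0.6,[48,-107,-30],[0,0,0.24]],[0.6,[64,-142,-35],[0,0,0.31]],[0.6,[74,-166,-40],[0,0,0.366]]])

```text
clock: 0.93
tool_pos: [0.4359, 0.2748, 0.1358]
orientation: [180.0, 0.1, 16.9]
force: [1.1, 0.2, 0.6]
opening: 0.036
gripper_force: 0.0
```

>>> step_arm(rows=[[0.6,[0,0,0],[0,0,0]],[0.6,[0,0,0],[0,0,0]],[0.6,[0,0,0],[0,0,0]],[0.6,[0,0,0],[0,0,0]],[0.6,[0,0,0],[0,0,0]]])

```text
clock: 1.35
tool_pos: [0.4356, 0.279, 0.1367]
orientation: [-180.0, -0.0, 16.8]
force: [-0.0, 0.6, -0.7]
opening: 0.0346
gripper_force: 0.0
```

Run:
```python
from h import *
import cv2
im=ctrl.snapshot("top")[:,:,::-1];o=ctrl.get_obs();print(o["tool_pos"],o["orientation"],o["opening"],o["clock"])
im2=ctrl.snapshot("scene")[:,:,::-1]
a=cv2.resize(im[215:315,110:210],(400,400),interpolation=2)
b=cv2.resize(im2[150:250,150:250],(400,400),interpolation=2)
cv2.imwrite("pics/p1.png",np.hstack([a,b]))
```

```text
[0.4355391  0.27894643 0.1366427 ] [-1.79991468e+02 -1.09045700e-02  1.68039461e+01] 0.03541934752788418 1.4
```

View pics/p1.png

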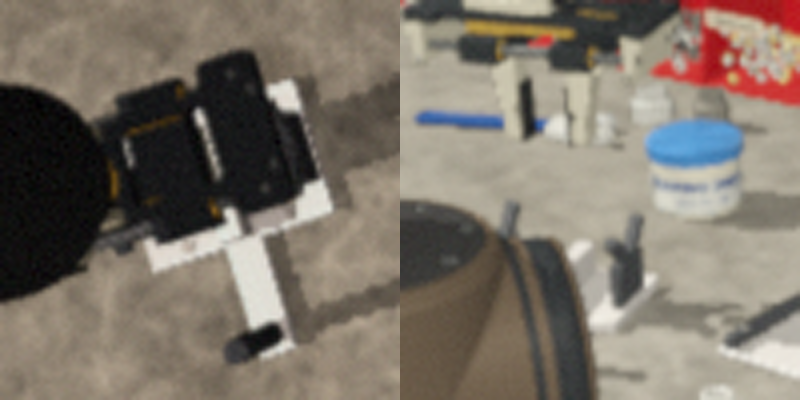

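The gripper sits over the cradle and lines up with it. Descending.

>>> step_arm(rows=[[0.6,[0,-1.5,-25],[0,0,0]],[0.6,[0,-1.5,-50],[0,0,0]],[0.6,[0,-1.5,-70],[0,0,0]],[0.6,[0,-1.5,-85],[0,0,0]],[0.6,[0,-1.5,-95],[0,0,0]]])

```text
clock: 1.87
tool_pos: [0.435, 0.2764, 0.0399]
orientation: [179.9, 0.1, 16.8]
force: [0.1, 0.1, -0.4]
opening: 0.0349
gripper_force: 0.0
```

>>> step_arm(rows=[[0.6,[0,0,-8],[0,0,0]],[0.6,[0,0,-16],[0,0,0]],[0.6,[0,0,-23],[0,0,0]],[0.6,[0,0,-27.5],[0,0,0]],[0.6,[0,0,-27.5],[0,0,0]]])

```text
clock: 2.28
tool_pos: [0.4356, 0.2763, 0.0134]
orientation: [180.0, 0.0, 16.7]
force: [0.7, 0.1, -0.2]
opening: 0.035
gripper_force: 0.0
```

>>> step_arm(rows=[[0.7,[0,0,0],[0,0,0]],[0.8,[0,0,0],[0,0,0]],[0.9,[0,0,0],[0,0,0]],[1,[0,0,0],[0,0,0]],[1,[0,0,0],[0,0,0]]])

```text
clock: 2.7
tool_pos: [0.4361, 0.277, 0.0146]
orientation: [-180.0, -0.1, 16.7]
force: [-1.7, 1.2, 2.2]
opening: 0.0158
gripper_force: 30.0
```

>>> step_arm(rows=[[1,[0,0,5],[0,0,0]],[1,[0,0,15],[0,0,0]],[1,[0,0,30],[0,0,0]],[1,[0,0,45],[0,0,0]],[1,[0,0,55],[0,0,0]]])

```text
clock: 3.12
tool_pos: [0.4358, 0.2765, 0.0707]
orientation: [-180.0, -0.0, 16.7]
force: [0.3, 0.3, -4.7]
opening: 0.0158
gripper_force: 30.0
```

>>> step_arm(rows=[[1,[5,-12,3],[0,0,-0.02]],[1,[13,-34,5],[0,0,-0.05]],[1,[23,-60,5],[0,0,-0.08]],[1,[34,-90,5],[0,0,-0.12]],[1,[45,-120,5],[0,0,-0.16]]])

```text
clock: 3.53
tool_pos: [0.4805, 0.1548, 0.0741]
orientation: [180.0, 0.0, 7.5]
force: [1.6, 0.8, -4.9]
opening: 0.0158
gripper_force: 30.0
```

>>> step_arm(rows=[[1,[11,-30,0],[0,0,-0.04]],[1,[22,-58,0],[0,0,-0.08]],[1,[32,-85,0],[0,0,-0.12]],[1,[40,-108,0],[0,0,-0.15]],[1,[45,-122,0],[0,0,-0.162]]])

```text
clock: 3.95
tool_pos: [0.5255, 0.0316, 0.0738]
orientation: [180.0, 0.1, -1.9]
force: [0.5, 1.7, -5.0]
opening: 0.0156
gripper_force: 30.0
```

>>> step_arm(rows=[[1,[0,0,-8],[0,0,0]],[1,[0,0,-15],[0,0,0]],[1,[0,0,-20],[0,0,0]],[1,[0,0,-20],[0,0,0]],[1,[0,0,-20],[0,0,0]]])

```text
clock: 4.37
tool_pos: [0.5252, 0.0349, 0.0536]
orientation: [180.0, 0.1, -1.7]
force: [0.1, 0.1, -4.4]
opening: 0.0159
gripper_force: 30.0
```

Run:
```python
from h import *
import cv2
im=ctrl.snapshot("top")[:,:,::-1];o=ctrl.get_obs();print(o["tool_pos"],o["orientation"],o["opening"],o["clock"])
im2=ctrl.snapshot("scene")[:,:,::-1]
a=cv2.resize(im[170:320,210:310],(400,600),interpolation=2)
b=cv2.resize(im2[150:300,220:320],(400,600),interpolation=2)
cv2.imwrite("pics/p2.png",np.hstack([a,b]))
```

```text
[0.52560653 0.03509766 0.05396833] [ 1.79984333e+02  2.36363328e-02 -1.63585440e+00] 0.015576510206958568 4.4167
```

View pics/p2.png

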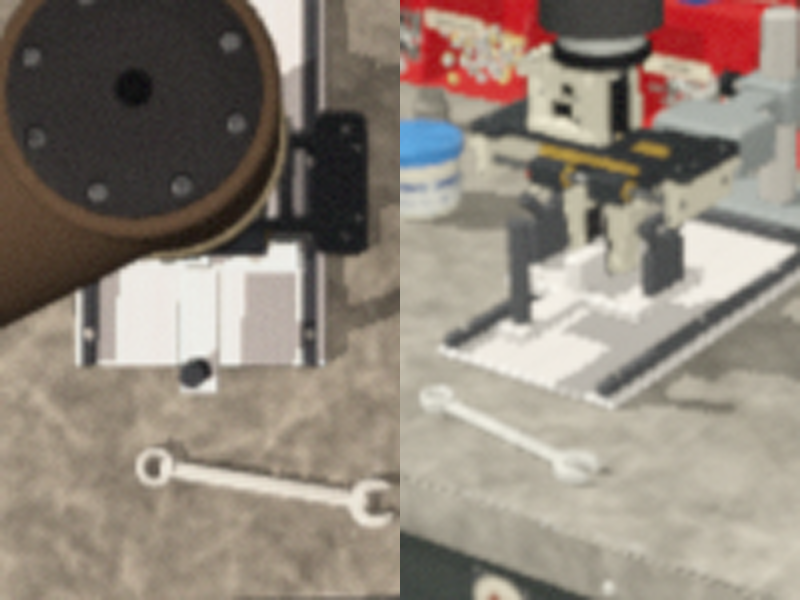

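The cradle is centred between the rails, with the tail arm at zoom col 197 and the rails' midline at 200. Lowering now.

>>> step_arm(rows=[[1,[0,0,-8],[0,0,0]],[1,[0,0,-16],[0,0,0]],[1,[0,0,-23],[0,0,0]],[1,[0,0,-28],[0,0,0]],[1,[0,0,-30],[0,0,0]]])

```text
clock: 4.88
tool_pos: [0.525, 0.0342, 0.0227]
orientation: [180.0, 0.1, -1.7]
force: [0.2, 0.4, -5.0]
opening: 0.0159
gripper_force: 30.0
```

>>> step_arm(rows=[[1,[0,0,-1],[0,0,0]],[1,[0,0,-2],[0,0,0]],[1,[0,0,-3],[0,0,0]],[1,[0,0,-4],[0,0,0]],[1,[0,0,-4],[0,0,0]]])

```text
clock: 5.3
tool_pos: [0.5261, 0.0346, 0.0206]
orientation: [-180.0, -0.0, -1.7]
force: [-1.6, -0.4, -0.5]
opening: 0.0161
gripper_force: 30.0
```

>>> step_arm(rows=[[0.7,[0,0,0],[0,0,0]],[0.6,[0,0,0],[0,0,0]],[0.6,[0,0,0],[0,0,0]],[0.6,[0,0,0],[0,0,0]],[0.6,[0,0,0],[0,0,0]]])

```text
clock: 5.72
tool_pos: [0.526, 0.0346, 0.0202]
orientation: [-180.0, -0.0, -1.7]
force: [0.2, -1.3, 0.7]
opening: 0.0348
gripper_force: 0.0
```

>>> step_arm(rows=[[0.6,[0,0,10],[0,0,0]],[0.6,[0,0,35],[0,0,0]],[0.6,[0,0,65],[0,0,0]],[0.6,[0,0,100],[0,0,0]],[0.6,[0,0,130],[0,0,0]]])

```text
clock: 6.13
tool_pos: [0.5259, 0.0344, 0.1529]
orientation: [-180.0, -0.1, -1.7]
force: [0.5, -0.8, -0.3]
opening: 0.0353
gripper_force: 0.0
```

>>> step_arm(rows=[[0.4,[-4,-18,0],[0,0,-0.09]],[0.2,[-10,-43,0],[0,0,-0.2]],[0.2,[-17,-72,0],[0,0,-0.31]],[0.2,[-25,-103,0],[0,0,-0.42]],[0.2,[-32,-135,0],[0,0,-0.53]]])

```text
clock: 6.55
tool_pos: [0.4932, -0.1014, 0.1511]
orientation: [-180.0, -0.0, -32.3]
force: [0.2, -0.3, 0.1]
opening: 0.0627
gripper_force: 0.0
```

>>> step_arm(rows=[[0.2,[-7,-32,-5],[0,0,-0.11]],[0.2,[-15,-64,-10],[0,0,-0.22]],[0.2,[-23,-96,-16],[0,0,-0.33]],[0.2,[-31,-125,-24],[0,0,-0.44]],[0.2,[-37,-150,-30],[0,0,-0.54]]])

```text
clock: 6.97
tool_pos: [0.4559, -0.2522, 0.1205]
orientation: [-180.0, -0.0, -63.4]
force: [-0.0, 1.5, 0.1]
opening: 0.0704
gripper_force: 0.0
```

>>> step_arm(rows=[[0.2,[-5,-20,0],[0,0,-0.1]],[0.2,[-8,-35,0],[0,0,-0.2]],[0.2,[-8,-37,0],[0,0,-0.3]],[0.2,[-8,-37,0],[0,0,-0.3]],[0.2,[-8,-37,0],[0,0,-0.3]]])

```text
clock: 7.38
tool_pos: [0.4487, -0.2877, 0.1206]
orientation: [-180.0, -0.0, -80.1]
force: [0.3, 0.5, -0.5]
opening: 0.0701
gripper_force: 0.0
```

Run:
```python
from h import *
import cv2
im=ctrl.snapshot("top")[:,:,::-1];o=ctrl.get_obs();print(o["tool_pos"],o["orientation"],o["opening"],o["clock"])
a=cv2.resize(im[215:315,210:310],(400,400),interpolation=2)
a=cv2.resize(im[140:290,210:310],(400,600),interpolation=2)
b=cv2.resize(im[200:300,340:440],(400,400),interpolation=2)
b=np.vstack([b,np.zeros((200,400,3),np.uint8)])
cv2.imwrite("pics/p3.png",np.hstack([a,b]))
```

```text
[ 0.44883692 -0.28736184  0.12055668] [-1.79973379e+02 -1.13552908e-02 -8.00055595e+01] 0.06981647456051998 7.4333
```

View pics/p3.png

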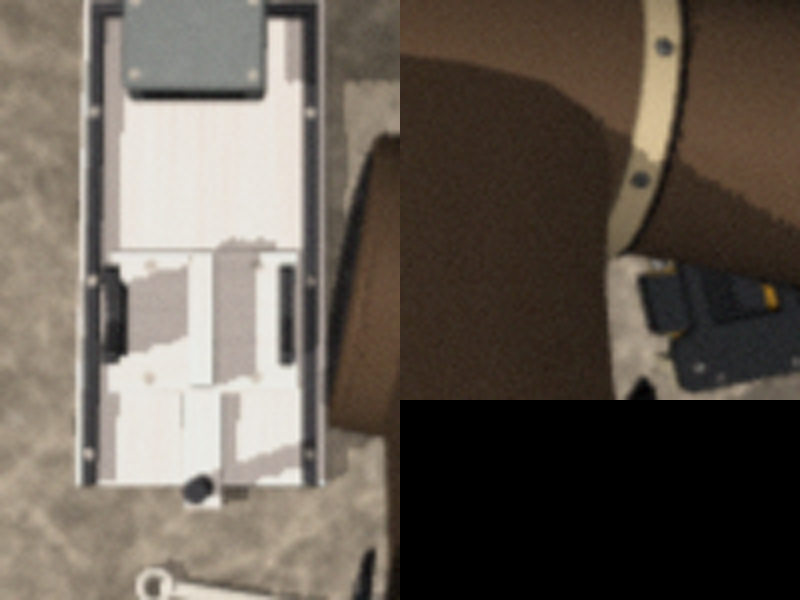

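The cradle sits square between the rails: base rows 250–388 and cols 108–299 in the left zoom, post top at (197,490). Next I descend on the spindle and refine the cradle pose.

>>> step_arm(rows=[[0,[0,0,-20],[0,0,0]],[0,[0,0,-45],[0,0,0]],[0,[0,0,-65],[0,0,0]],[0,[0,0,-80],[0,0,0]],[0,[0,0,-90],[0,0,0]]])

```text
clock: 7.85
tool_pos: [0.4483, -0.2866, 0.0288]
orientation: [179.9, 0.0, -80.0]
force: [-0.9, 0.8, 0.4]
opening: 0.0874
gripper_force: 0.0
```

>>> step_arm(rows=[[0,[0,0,-8],[0,0,0]],[0,[0,0,-15],[0,0,0]],[0,[0,0,-21],[0,0,0]],[0,[0,0,-25],[0,0,0]],[0,[0,0,-26],[0,0,0]]])

```text
clock: 8.27
tool_pos: [0.4488, -0.2874, 0.0037]
orientation: [180.0, 0.0, -80.2]
force: [-1.0, 0.2, 0.1]
opening: 0.0876
gripper_force: 0.0
```

>>> step_arm(rows=[[0.3,[0,0,0],[0,0,0]],[0.5,[0,0,0],[0,0,0]],[0.7,[0,0,0],[0,0,0]],[0.9,[0,0,0],[0,0,0]],[1,[0,0,0],[0,0,0]]])

```text
clock: 8.68
tool_pos: [0.449, -0.2875, 0.0044]
orientation: [-180.0, -0.0, -80.2]
force: [-0.1, 0.5, 0.4]
opening: 0.0596
gripper_force: 0.0
```

>>> step_arm(rows=[[1,[0,0,0],[0,0,0]],[1,[0,0,0],[0,0,0]],[1,[0,0,0],[0,0,0]],[1,[0,0,0],[0,0,0]],[1,[0,0,0],[0,0,0]]])

```text
clock: 9.1
tool_pos: [0.4488, -0.2875, 0.0041]
orientation: [180.0, 0.0, -80.2]
force: [-0.9, -0.3, 0.4]
opening: 0.0265
gripper_force: 0.0
```

Run:
```python
from h import *
C=[[45,60,10],[45,-60,10],[-45,-60,10],[-45,60,10],[-105,0,90],[42,-8,35],[42,8,35],[-42,-8,35],[-42,8,35],[-117,12,10],[-117,-12,10]]
X=[(108,250),(299,248),(299,388),(107,390),(197,490),(212,252),(190,252),(212,385),(190,385),(185,508),(221,508)]
w,r=fit(C,[(210+a/4,140+b/4) for a,b in X],.006,[.526,.0346,0]);print("cradle",w[:2],np.degrees(w[2]),r.tolist())
o=ctrl.get_obs();print(o["tool_pos"],o["orientation"],o["opening"])
```

```text
cradle [0.52640597 0.03405056] -1.2542458332435424 [[0.4, 0.3], [-0.7, 0.5], [-0.4, 0.6], [0.4, 0.4], [-0.0, 0.2], [0.5, -0.4], [-0.4, -0.4], [0.5, -0.0], [-0.4, 0.0], [-0.2, -0.6], [0.3, -0.6]]
[ 0.44876941 -0.28747085  0.00406085] [ 1.79998905e+02  1.05798516e-03 -8.02026807e+01] 0.026539854205272783
```

>>> step_arm(rows=[[1,[0,0,0],[0,0,0]],[1,[0,0,0],[0,0,0]],[1,[0,0,0],[0,0,0]],[1,[0,0,0],[0,0,0]],[1,[0,0,2],[0,0,0]]])

```text
clock: 9.52
tool_pos: [0.4483, -0.2873, 0.0057]
orientation: [179.9, 0.0, -80.2]
force: [0.8, 0.0, -2.6]
opening: 0.0234
gripper_force: 30.0
```

>>> step_arm(rows=[[1,[0,0,12],[0,0,0]],[1,[0,0,35],[0,0,0]],[1,[0,0,65],[0,0,0]],[1,[0,0,95],[0,0,0]],[1,[0,0,115],[0,0,0]]])

```text
clock: 9.93
tool_pos: [0.4491, -0.2877, 0.1237]
orientation: [-179.9, -0.1, -80.2]
force: [0.1, -0.3, -2.2]
opening: 0.0229
gripper_force: 30.0
```

>>> step_arm(rows=[[1,[4,16,3],[0,0,-0.01]],[1,[10,40,5],[0,0,-0.03]],[1,[17,69,5],[0,0,-0.05]],[1,[24,100,5],[0,0,-0.07]],[1,[32,132,5],[0,0,-0.09]]])

```text
clock: 10.35
tool_pos: [0.4801, -0.1544, 0.1261]
orientation: [180.0, 0.0, -85.5]
force: [0.9, 0.3, -2.9]
opening: 0.023
gripper_force: 30.0
```

>>> step_arm(rows=[[1,[8,32,0],[0,0,-0.02]],[1,[16,64,0],[0,0,-0.04]],[1,[24,96,0],[0,0,-0.06]],[1,[31,126,0],[0,0,-0.08]],[1,[37,152,0],[0,0,-0.1]]])

```text
clock: 10.77
tool_pos: [0.5176, -0.0016, 0.126]
orientation: [180.0, 0.0, -91.1]
force: [0.7, 0.0, -2.7]
opening: 0.0233
gripper_force: 30.0
```

>>> step_arm(rows=[[1,[5,20,0],[0,0,-0.005]],[1,[7.5,33,0],[0,0,-0.009]],[1,[8.5,38,0],[0,0,-0.009]],[1,[8.5,38,0],[0,0,-0.009]],[1,[8.5,38,0],[0,0,-0.009]]])

```text
clock: 11.18
tool_pos: [0.5257, 0.0342, 0.1258]
orientation: [179.9, -0.0, -91.6]
force: [-0.1, -0.5, -2.5]
opening: 0.0232
gripper_force: 30.0
```

Run:
```python
from h import *
import cv2
im=ctrl.snapshot("top")[:,:,::-1];o=ctrl.get_obs();print(o["tool_pos"],o["orientation"],o["opening"],o["clock"])
im2=ctrl.snapshot("scene")[:,:,::-1]
a=cv2.resize(im[170:320,210:310],(400,600),interpolation=2)
b=cv2.resize(im2[140:290,220:320],(400,600),interpolation=2)
cv2.imwrite("pics/p4.png",np.hstack([a,b]))
```

```text
[0.52572939 0.03385858 0.12587273] [ 1.79954815e+02 -1.57487518e-02 -9.16175225e+01] 0.02300437003978456 11.2333
```

View pics/p4.png

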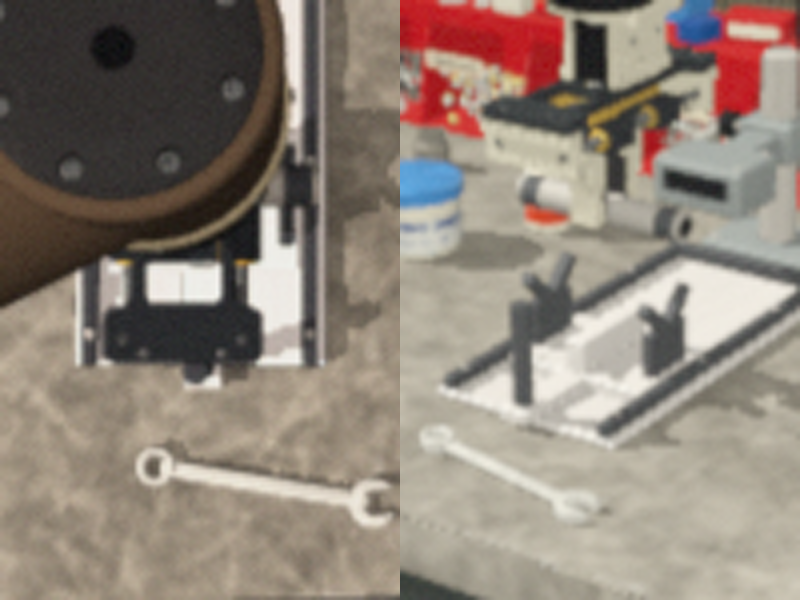

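The spindle is held level over the cradle. Its end centres in the scene view are about (250.5,187) and (291,197), so I'll check its axial offset in the hand.

Run:
```python
from h import *
v=[.5258,.0341,np.radians(-1.6)]
print(proj(place(v,[[0,72.5,8],[0,62.5,8],[0,-72.5,8],[0,0,8]],.126),"scene"))
for e in(.008,):
  print(fit([[0,72.5,e*1e3],[0,-72.5,e*1e3]],[(250.5,187),(291,197)],.126,v,"scene"))
```

```text
[[251.24366924 187.07892856]
 [253.88317478 187.72539138]
 [291.33056833 196.89693774]
 [270.78958407 191.86607787]]
(array([ 0.52476386,  0.03530063, -0.01858966]), array([[ 0.1,  0.2],
       [-0.1, -0.1]]))
```

>>> step_arm(rows=[[1,[0.5,0,-10],[0,0,0]],[1,[0.5,0,-20],[0,0,0]],[1,[0.5,0,-30],[0,0,0]],[1,[0.5,0,-38],[0,0,0]],[1,[0.5,0,-42],[0,0,0]]])

```text
clock: 11.7
tool_pos: [0.5257, 0.0339, 0.082]
orientation: [179.9, -0.1, -91.6]
force: [-0.9, 0.0, -2.3]
opening: 0.0232
gripper_force: 30.0
```

>>> step_arm(rows=[[1,[0,0,-5],[0,0,0]],[1,[0,0,-10],[0,0,0]],[1,[0,0,-14],[0,0,0]],[1,[0,0,-16],[0,0,0]],[1,[0,0,-17],[0,0,0]]])

```text
clock: 12.12
tool_pos: [0.5267, 0.0346, 0.0668]
orientation: [180.0, -0.0, -91.6]
force: [0.2, -0.5, -2.4]
opening: 0.0232
gripper_force: 30.0
```

>>> step_arm(rows=[[1,[0,0,-1],[0,0,0]],[1,[0,0,-1.5],[0,0,0]],[1,[0,0,-2],[0,0,0]],[1,[0,0,-2.5],[0,0,0]],[1,[0,0,-2.5],[0,0,0]]])

```text
clock: 12.53
tool_pos: [0.5268, 0.0346, 0.0646]
orientation: [-180.0, 0.0, -91.6]
force: [0.5, 0.3, -0.8]
opening: 0.0232
gripper_force: 30.0
```

>>> step_arm(rows=[[1,[0,0,-0.5],[0,0,0]],[1,[0,0,-1],[0,0,0]],[1,[0,0,-1.3],[0,0,0]],[1,[0,0,-1.3],[0,0,0]],[1,[0,0,-1.3],[0,0,0]]])

```text
clock: 12.95
tool_pos: [0.5269, 0.0346, 0.0637]
orientation: [-180.0, 0.0, -91.6]
force: [-2.6, 0.9, 5.5]
opening: 0.0234
gripper_force: 30.0
```

>>> step_arm(rows=[[0.65,[0,0,0],[0,0,0]],[0.5,[0,0,0],[0,0,0]],[0.4,[0,0,0],[0,0,0]],[0.3,[0,0,0],[0,0,0]],[0.3,[0,0,0],[0,0,0]]])

```text
clock: 13.37
tool_pos: [0.5269, 0.0345, 0.0632]
orientation: [-180.0, -0.0, -91.6]
force: [0.6, 0.6, -0.2]
opening: 0.0508
gripper_force: 0.0
```

>>> step_arm(rows=[[0.3,[0,0,8],[0,0,0]],[0.3,[0,0,25],[0,0,0]],[0.3,[0,0,50],[0,0,0]],[0.3,[0,0,75],[0,0,0]],[0.3,[0,0,95],[0,0,0]]])

```text
clock: 13.78
tool_pos: [0.5272, 0.0345, 0.1607]
orientation: [-179.9, 0.0, -91.6]
force: [1.4, 0.6, -0.3]
opening: 0.0615
gripper_force: 0.0
```

>>> step_arm(rows=[[0.3,[-15,1,0],[0,0,0]],[0.3,[-40,1,0],[0,0,0.1]],[0.3,[-65,2,0],[0,0,0.22]],[0.3,[-90,3,0],[0,0,0.34]],[0.3,[-105,3,0],[0,0,0.46]]])

```text
clock: 14.2
tool_pos: [0.4196, 0.0371, 0.1586]
orientation: [-180.0, 0.0, -64.9]
force: [0.0, -0.4, -0.1]
opening: 0.0615
gripper_force: 0.0
```

>>> step_arm(rows=[[0.3,[0,0,0],[0,0,0.12]],[0.3,[0,0,0],[0,0,0.24]],[0.3,[0,0,0],[0,0,0.36]],[0.3,[0,0,0],[0,0,0.48]],[0.3,[0,0,0],[0,0,0.6]]])

```text
clock: 14.62
tool_pos: [0.4218, 0.0375, 0.159]
orientation: [-180.0, -0.0, -30.5]
force: [0.6, 0.8, 0.7]
opening: 0.0614
gripper_force: 0.0
```

>>> step_arm(rows=[[0.3,[0,0,0],[0,0,0.12]],[0.3,[0,0,0],[0,0,0.24]],[0.3,[0,0,0],[0,0,0.36]],[0.3,[0,0,0],[0,0,0.48]],[0.3,[0,0,0],[0,0,0.51]]])

```text
clock: 15.03
tool_pos: [0.4219, 0.0375, 0.1589]
orientation: [-180.0, -0.0, -1.2]
force: [-0.2, 0.1, -0.5]
opening: 0.0614
gripper_force: 0.0
```

Run:
```python
from h import *
import cv2
im=ctrl.snapshot("top")[:,:,::-1];o=ctrl.get_obs();print(o["tool_pos"],o["orientation"],o["opening"],o["clock"])
im2=ctrl.snapshot("scene")[:,:,::-1]
a=cv2.resize(im[140:290,210:310],(400,600),interpolation=2)
b=cv2.resize(im2[140:290,220:320],(400,600),interpolation=2)
cv2.imwrite("pics/p5.png",np.hstack([a,b]))
```

```text
[0.42186663 0.03752593 0.1588713 ] [-1.79984796e+02 -3.60408340e-02 -1.36721021e+00] 0.06129381356091545 15.0833
```

View pics/p5.png

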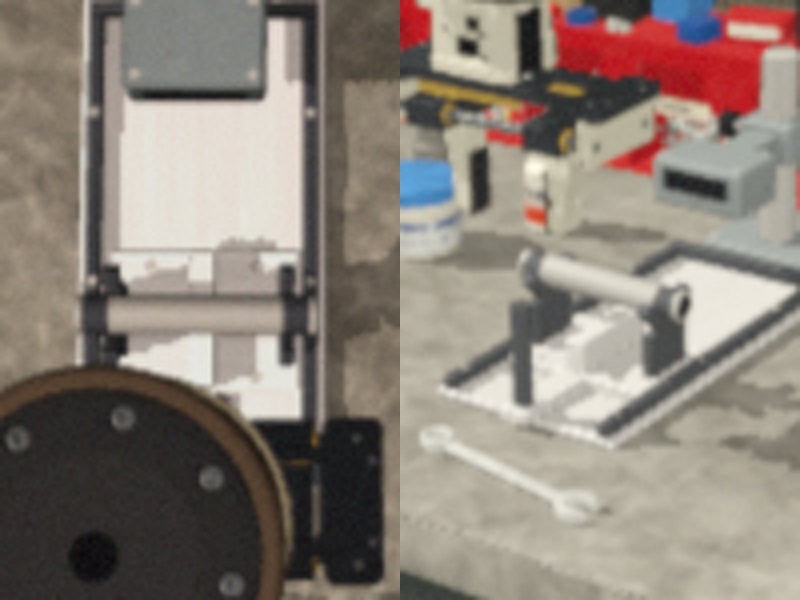

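The spindle lies in both V's with about equal overhang (left end at zoom col 80, right end at 318). The gripper is over the tail post, so I'll descend and grip it.

>>> step_arm(rows=[[0.3,[0,0,-20],[0,0,0]],[0.3,[0,0,-45],[0,0,0]],[0.3,[0,0,-70],[0,0,0]],[0.3,[0,0,-92],[0,0,0]],[0.3,[0,0,-102],[0,0,0]]])

```text
clock: 15.55
tool_pos: [0.4205, 0.0369, 0.0543]
orientation: [179.9, 0.1, -1.8]
force: [-1.1, -0.7, 0.4]
opening: 0.0616
gripper_force: 0.0
```

>>> step_arm(rows=[[0.45,[0,0,0],[0,0,0]],[0.55,[0,0,0],[0,0,0]],[0.65,[0,0,0],[0,0,0]],[0.75,[0,0,0],[0,0,0]],[0.8,[0,0,0],[0,0,0]]])

```text
clock: 15.97
tool_pos: [0.4224, 0.0379, 0.0572]
orientation: [-179.9, -0.1, -1.7]
force: [0.4, 0.2, 0.1]
opening: 0.0335
gripper_force: 0.0
```

>>> step_arm(rows=[[0.85,[0,0,0],[0,0,0]],[0.9,[0,0,0],[0,0,0]],[0.95,[0,0,0],[0,0,0]],[1,[0,0,0],[0,0,0]],[1,[0,0,0],[0,0,0]]])

```text
clock: 16.38
tool_pos: [0.422, 0.0376, 0.0566]
orientation: [-180.0, -0.0, -1.6]
force: [-2.7, 0.5, 5.9]
opening: 0.0153
gripper_force: 30.0
```

>>> step_arm(rows=[[1,[1,0,0],[0,0,0]],[1,[4,-0.1,0],[0,0,0]],[1,[8,-0.2,0],[0,0,0]],[1,[13,-0.4,0],[0,0,0]],[1,[18,-0.5,0],[0,0,0]]])

```text
clock: 16.8
tool_pos: [0.4344, 0.0347, 0.0561]
orientation: [179.8, 0.5, -1.7]
force: [-23.4, -0.2, 30.4]
opening: 0.0154
gripper_force: 30.0
```

>>> step_arm(rows=[[1,[0,0,0],[0,0,0]],[1,[0,0,0],[0,0,0]],[1,[0,0,0],[0,0,0]],[1,[0,0,0],[0,0,0]],[1,[0,0,0],[0,0,0]]])

```text
clock: 17.22
tool_pos: [0.4359, 0.035, 0.0562]
orientation: [179.8, 0.4, -1.7]
force: [-16.2, -2.0, 22.5]
opening: 0.0152
gripper_force: 30.0
```

Run:
```python
from h import *
import cv2
im=ctrl.snapshot("top")[:,:,::-1];o=ctrl.get_obs();print(o["tool_pos"],o["orientation"],o["force"],o["moment"],o["clock"])
im2=ctrl.snapshot("scene")[:,:,::-1]
a=cv2.resize(im[140:290,210:310],(400,600),interpolation=2)
b=cv2.resize(im2[140:290,220:320],(400,600),interpolation=2)
cv2.imwrite("pics/p6.png",np.hstack([a,b]))
```

```text
[0.43591217 0.03501516 0.05617279] [179.81265054   0.37338915  -1.71277698] [-16.42434683  -1.93561541  21.78820066] [-0.64991181  5.5535223  -0.0487416 ] 17.2667
```

View pics/p6.png

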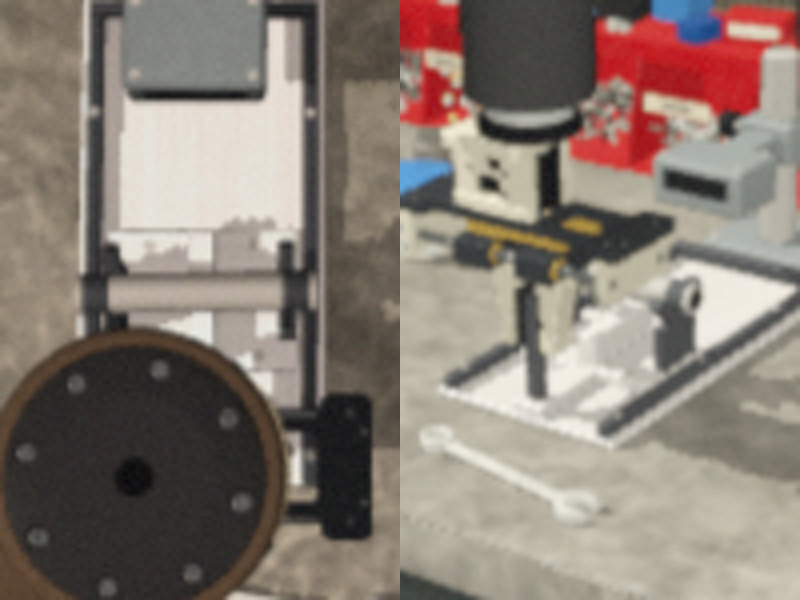

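The cradle moved about 14 mm squarely, but the rigid grip presses it down with 22 N. I'll relieve that by raising the commanded height a little.

>>> step_arm(rows=[[1,[0,0,0.3],[0,0,0]],[1,[0,0,0.6],[0,0,0]],[1,[0,0,0.9],[0,0,0]],[1,[0,0,0.9],[0,0,0]],[1,[0,0,0.9],[0,0,0]]])

```text
clock: 17.73
tool_pos: [0.4383, 0.0363, 0.0566]
orientation: [179.9, 0.1, -1.7]
force: [-3.9, -1.3, -1.1]
opening: 0.0156
gripper_force: 30.0
```

>>> step_arm(rows=[[1,[3,-0.1,0.1],[0,0,0]],[1,[7,-0.2,0.2],[0,0,0]],[1,[12,-0.4,0.3],[0,0,0]],[1,[17,-0.5,0.3],[0,0,0]],[1,[22,-0.6,0.3],[0,0,0]]])

```text
clock: 18.15
tool_pos: [0.4625, 0.0365, 0.0573]
orientation: [-180.0, -0.0, -1.6]
force: [-1.8, 0.3, -3.6]
opening: 0.0155
gripper_force: 30.0
```

>>> step_arm(rows=[[1,[4,-0.1,0],[0,0,0]],[1,[8,-0.2,0],[0,0,0]],[1,[12,-0.4,0],[0,0,0]],[1,[14,-0.4,0],[0,0,0]],[1,[14,-0.4,0],[0,0,0]]])

```text
clock: 18.57
tool_pos: [0.4766, 0.0361, 0.0574]
orientation: [-180.0, -0.0, -1.7]
force: [1.0, -1.0, -4.5]
opening: 0.0153
gripper_force: 30.0
```

>>> step_arm(rows=[[1,[4,-0.1,-0.1],[0,0,0]],[1,[11,-0.3,-0.2],[0,0,0]],[1,[19,-0.5,-0.2],[0,0,0]],[1,[27,-0.8,-0.2],[0,0,0]],[1,[34,-1,-0.2],[0,0,0]]])

```text
clock: 18.98
tool_pos: [0.5111, 0.0351, 0.0573]
orientation: [-180.0, -0.0, -1.6]
force: [-0.7, 0.9, -4.2]
opening: 0.0151
gripper_force: 30.0
```

>>> step_arm(rows=[[1,[7,-0.2,0],[0,0,0]],[1,[14,-0.4,0],[0,0,0]],[1,[21,-0.6,0],[0,0,0]],[1,[27,-0.8,0],[0,0,0]],[1,[32,-0.9,0],[0,0,0]]])

```text
clock: 19.4
tool_pos: [0.5425, 0.0341, 0.0572]
orientation: [180.0, 0.0, -1.7]
force: [-1.7, 0.5, -2.7]
opening: 0.0156
gripper_force: 30.0
```

>>> step_arm(rows=[[1,[4,-0.1,0],[0,0,0]],[1,[8,-0.2,0],[0,0,0]],[1,[12,-0.3,0],[0,0,0]],[1,[15,-0.4,0],[0,0,0]],[1,[17,-0.5,0],[0,0,0]]])

```text
clock: 19.82
tool_pos: [0.5592, 0.0337, 0.0573]
orientation: [-180.0, -0.0, -1.6]
force: [-2.4, 1.1, -3.7]
opening: 0.0154
gripper_force: 30.0
```

Smooth sliding. About 17 mm remain, so I'll creep from here.

>>> step_arm(rows=[[1,[2,0,0],[0,0,0]],[1,[5,-0.1,0],[0,0,0]],[1,[8,-0.2,0],[0,0,0]],[1,[10,-0.3,0],[0,0,0]],[1,[11,-0.3,0],[0,0,0]]])

```text
clock: 20.23
tool_pos: [0.5702, 0.0334, 0.0573]
orientation: [-180.0, -0.0, -1.7]
force: [-2.1, 0.3, -3.5]
opening: 0.0154
gripper_force: 30.0
```

>>> step_arm(rows=[[1,[1,0,0],[0,0,0]],[1,[2,-0.1,0],[0,0,0]],[1,[3,-0.1,0],[0,0,0]],[1,[4,-0.1,0],[0,0,0]],[1,[4,-0.1,0],[0,0,0]]])

```text
clock: 20.65
tool_pos: [0.574, 0.0333, 0.0573]
orientation: [-180.0, -0.0, -1.6]
force: [-0.3, 0.0, -4.4]
opening: 0.0155
gripper_force: 30.0
```

>>> step_arm(rows=[[1,[0.6,0,0],[0,0,0]],[1,[1.2,0,0],[0,0,0]],[1,[1.8,0,0],[0,0,0]],[1,[2.4,-0.1,0],[0,0,0]],[1,[3,-0.1,0],[0,0,0]]])

```text
clock: 21.07
tool_pos: [0.5768, 0.0331, 0.0573]
orientation: [-180.0, 0.0, -1.7]
force: [-1.9, 0.3, -3.3]
opening: 0.0153
gripper_force: 30.0
```

>>> step_arm(rows=[[1,[0.4,0,0],[0,0,0]],[1,[0.8,0,0],[0,0,0]],[1,[1.2,0,0],[0,0,0]],[1,[1.6,0,0],[0,0,0]],[1,[2,0,0],[0,0,0]]])

```text
clock: 21.48
tool_pos: [0.5773, 0.033, 0.057]
orientation: [180.0, 0.2, -1.7]
force: [-8.7, 2.5, 1.1]
opening: 0.0151
gripper_force: 30.0
```

>>> step_arm(rows=[[1,[0.5,0,0.1],[0,0,0]],[1,[1,0,0.2],[0,0,0]],[1,[1.5,0,0.3],[0,0,0]],[1,[2,0,0.3],[0,0,0]],[1,[2,0,0.3],[0,0,0]]])

```text
clock: 21.9
tool_pos: [0.5772, 0.0329, 0.0569]
orientation: [180.0, 0.3, -1.7]
force: [-14.3, 4.3, 4.1]
opening: 0.0153
gripper_force: 30.0
```

>>> step_arm(rows=[[1,[-1.5,0,0],[0,0,0]],[0.8,[-1.5,0,0],[0,0,0]],[0.6,[-1.5,0,0],[0,0,0]],[0.5,[-1.5,0,0],[0,0,0]],[0.4,[-1.5,0,0],[0,0,0]]])

```text
clock: 22.32
tool_pos: [0.5805, 0.0334, 0.0582]
orientation: [-180.0, -0.1, -1.6]
force: [0.5, 0.2, -0.3]
opening: 0.0322
gripper_force: 0.0
```

>>> step_arm(rows=[[0.4,[-1.5,0,0],[0,0,0]],[0.4,[-2,0,12],[0,0,0]],[0.4,[-2,0,35],[0,0,0]],[0.4,[-2,0,60],[0,0,0]],[0.4,[-2,0,90],[0,0,0]]])

```text
clock: 22.73
tool_pos: [0.5766, 0.0329, 0.1476]
orientation: [180.0, 0.1, -1.7]
force: [0.3, -0.9, 0.2]
opening: 0.0525
gripper_force: 0.0
```

>>> step_arm(rows=[[0.4,[-10,15,10],[0,0,0]],[0.4,[-30,45,15],[0,0,0]],[0.4,[-50,80,15],[0,0,0]],[0.4,[-70,115,15],[0,0,0]],[0.4,[-85,150,15],[0,0,0]]])

```text
clock: 23.15
tool_pos: [0.491, 0.1842, 0.1632]
orientation: [-179.9, -0.1, -1.7]
force: [0.1, 0.2, 0.2]
opening: 0.0528
gripper_force: 0.0
```

>>> step_arm(rows=[[0.4,[-15,30,0],[0,0,0]],[0.4,[-30,60,0],[0,0,0]],[0.4,[-40,90,0],[0,0,0]],[0.4,[-50,110,0],[0,0,0]],[0.4,[-50,110,0],[0,0,0]]])

```text
clock: 23.57
tool_pos: [0.4414, 0.2966, 0.1629]
orientation: [-179.9, -0.1, -1.5]
force: [0.3, -0.3, -0.7]
opening: 0.0526
gripper_force: 0.0
```

Run:
```python
from h import *
import cv2
im=ctrl.snapshot("top")[:,:,::-1];o=ctrl.get_obs();print(o["tool_pos"],o["clock"])
im2=ctrl.snapshot("scene")[:,:,::-1]
a=cv2.resize(im[100:250,210:310],(400,600),interpolation=2)
b=cv2.resize(im2[140:290,245:345],(400,600),interpolation=2)
cv2.imwrite("pics/p7.png",np.hstack([a,b]))
bed=[.6816,.0304,np.radians(-1.67)]
print(proj(place(bed,[[-45,60,10],[-45,-60,10],[-105,0,90],[-117,12,10],[-117,-12,10]],.006)))
```

```text
[0.44168239 0.29506085 0.16275834] 23.6167
[[237.49317156 177.59363208]
 [283.86323176 177.66819554]
 [258.9870441  196.28232676]
 [255.82880588 205.25343663]
 [265.17928726 205.26565973]]
```

View pics/p7.png

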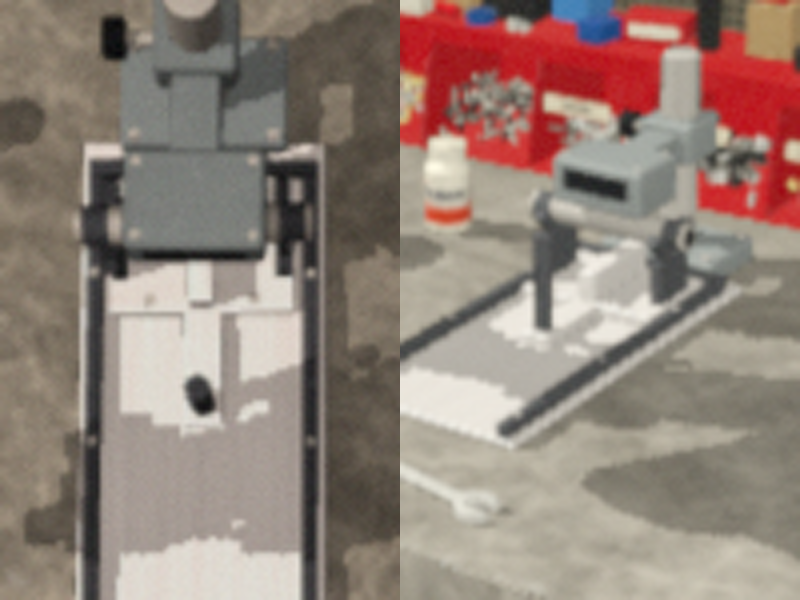

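The cradle is home: its rear edge is at row 178 against a predicted 177.6, and the tail end is at 205.5 against 205.3. The spindle is under the head and the arm is clear, so I'm handing in.

```bash
python3 -c "
from plant import ctrl
print(ctrl.close_job())"
```

```text
the job is handed in; nothing more can be done
None
```

I handed the job in at about 24 s: the loaded cradle is against the end bar with the spindle in both V's under the head, no bystander was touched, and the gripper has let go and is clear; no verdict came back.

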